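Unload the angle rotor: balance tube to its row, sample tube held upright

TASK

The spin is over and the small centrifuge stands open: draw the balance tube, the one with a slim round top like those in the stand, out of the rotor and stand it fully home in the stand's next free hole beside the others, so that the row goes on without a gap and the others stay standing. Then draw the sample tube, the one with the wide screw cap, out of its slanting bore and turn it upright, cap up, without ever tipping it noticeably flatter than it lay in the rotor, and leave the other things on the bench where they are. Finish while holding it: the gripper keeps the sample tube still and upright, its foot at least a hand's breadth (9 cm) above the centrifuge's rim, and does not put it down or let it go.

Things in the scene. Friction and masses are not known exactly. Their poses are not given: they have to be found in the camera images.
- centrifuge: small off-white bench centrifuge, fixed, 290 (x) x 264 (y) x 100 mm; origin under its centre on the bench, display and dial on its -x side. Open round steel chamber, 224 mm wide. Lid fixed open at the back (+x): plate 238 mm wide, foot 131 mm behind the centre at height 100 mm, rising to 335 mm and leaning back 14 degrees
- rim_centre (a point): middle of the chamber's mouth, at the height of the rim: 100 mm above the bench
- rotor: aluminium angle rotor, 210 mm wide, turns freely, may stand at any angle. Origin on its axis 28 mm above the bench; flat top 77 mm above the bench, nut 38 mm wide, 10 mm high. Six bores 18 mm wide, each 60 degrees from its +x, slant 45 degrees, foot outward; mouth centre 56 mm from the axis, 54 mm deep along the bore. +x bore: sample tube, -x: balance tube, others empty
- sample_tube: milky tube 16 mm thick, 100 mm long in all, with a wide ribbed screw cap, 24 mm across, on its last 23 mm; about 30 g. Origin at the round foot, z along the tube to the cap. Starts in a rotor bore leaning at 45 degrees, cap towards the rotor's axis, about 46 mm standing out; it draws out freely along its own axis
- balance_tube: the balance tube: plain tube 16 mm thick over its whole length of 100 mm, with a white domed plug of the same thickness as its top; 30 g or so. Origin at the round foot, z along the tube to the top. Starts in the bore across from the sample tube, leaning at 45 degrees the other way, also with 46 mm standing out
- tube_stand: aluminium block 46 (x) x 176 (y) mm, fixed, top 56 mm above the bench, on a flat foot 66 x 190 x 5 mm; five upright holes in one row along its y, 32 mm apart, 19 mm wide, 44 mm deep (floor 12 mm above the bench). Origin under its centre on the bench
- place_1 (a point): mouth of the first hole, at the +y end of the row, 56 mm above the bench; holds row_tube_1
- place_2 (a point): mouth of the second hole, holds row_tube_2
- place_3 (a point): mouth of the third (middle) hole, holds row_tube_3
- place_4 (a point): mouth of the fourth hole: the next free one, beside row_tube_3; a tube fully home in it has its foot 44 mm below this point
- place_5 (a point): mouth of the fifth hole, at the -y end; free, stays empty
- row_tube_1: tube like the balance tube, upright in place_1, 56 mm of it standing out of the block; origin at its foot, z to its top
- row_tube_2: the same, in place_2
- row_tube_3: the same, in place_3
- dye_bottle: small brown bottle with a black cap, 44 mm wide, 85 mm high, behind the work; bystander, origin under its centre
- petri_dish: round petri dish, 60 mm wide, 15 mm high; bystander, origin under its centre
- marker: felt marker lying at the front edge, 137 mm long, 14 mm thick; bystander, origin under its centre
- white_bottle: white bottle with a red cap, 54 mm wide, 120 mm high, left of the stand; bystander, origin under its centre
There are look-alikes about, which are no part of the job. Leave any pink look-alike of the sample_tube alone.

How it is judged (in metres and radians):
On the way:
1. the balance tube stands fully home and upright in the fourth hole of the stand, let go (horizontal distance between balance_tube and place_4 below 0.006 m and z of balance_tube in the frame of place_4 below -0.039 m and angle between balance_tube's own z axis and vertical below 0.15 rad and contact force between the fingers and balance_tube below 0.05 N), for 0.2 s.
At the end, for the whole second after the job is handed in: Fingers hold the sample tube (over 1 N), still, cap up within 12 degrees, foot over 180 mm above the bench, touching nothing else. Balance tube in place_4, row tubes in place_1 to 3: upright within 8.5 degrees, feet within 6 mm of the hole axes and 39 mm or more below the mouths (angle between sample_tube's own z axis and vertical below 0.21 rad and height (world z) of sample_tube above 0.18 m and contact force between the fingers and sample_tube above 1 N and contact force between sample_tube and centrifuge below 0.05 N and contact force between sample_tube and rotor below 0.05 N and contact force between sample_tube and tube_stand below 0.05 N and linear speed of sample_tube below 0.03 m/s and horizontal distance between balance_tube and place_4 below 0.006 m and z of balance_tube in the frame of place_4 below -0.039 m and angle between each of balance_tube, row_tube_1, row_tube_2, row_tube_3's own z axis and vertical below 0.15 rad and horizontal distance between row_tube_1 and place_1 below 0.006 m and z of row_tube_1 in the frame of place_1 below -0.039 m and horizontal distance between row_tube_2 and place_2 below 0.006 m and z of row_tube_2 in the frame of place_2 below -0.039 m and horizontal distance between row_tube_3 and place_3 below 0.006 m and z of row_tube_3 in the frame of place_3 below -0.039 m); the arm keeps its last pose, push and grip.
It fails at once if the sample tube is tipped flatter than 63 degrees from upright (it lies at 45 in the rotor) (angle between sample_tube's own z axis and vertical above 1.1 rad).
It fails at once if a bystander (bottle, petri dish, marker, white bottle) is pushed more than 30 mm (distance of any of dye_bottle, petri_dish, marker, white_bottle from where it was at the start of the episode above 0.03 m).
It also fails if it takes over 64 s, if anything falls off the work surface, if the arm or the gripper's body presses on something with over 40 N, if the wrist force passes 120 N, or if a joint passes its speed limit or range.

ROBOT

A 6-joint arm with a two-finger parallel gripper is mounted at the origin on a cart in front of the work surface, level with it; the furniture and walls round the work are solid. World frame = base frame: x ahead of the robot, y to its left, z up, the work surface at z = 0. Lengths are in mm, angles in rad, forces in N, time in s.
With the tool pointing down it reaches from about 350 to 1000 mm from the base axis. Payload 7.1 kg.
Tool frame: the origin (TCP) lies on the centre line of the jaws, within the pads' length; the fingertips stand 17 mm ahead of it and the grasp point (between the pads) lies 2 mm behind it (r.tips_ahead is the distance from the TCP to the fingertips, in mm); z points along the fingers, y is the line along which they close (so a half turn about z gives the same grasp; the last joint's range is limited). The gripper opens to 85 mm and grips with 20 to 120 N. Pads are 22 mm wide; open, the fingers measure 114 mm over their backs; the gripper's body (76 mm by 85 mm) begins 54 mm behind the grasp point. The pads swing forward as they close: fully open they stand 13 mm farther back than shut.
Start: joints at [1.167, 0.423, 1.63, -0, 1.089, -0.019], TCP at [234.576, 579.292, 215.719] pointing down, gripper open.
Joint ranges: [-3, 3], [-0.9, 2.11], [0.09, 2.58], [-1.31, 4.45], [0.11, 2.69], [-2.54, 2.54]. Speed limits (rad/s): [2.39, 2.39, 3.01, 3.14, 3.14, 3.14].

INTERFACE

Orientations are given as a 3x3 rotation matrix whose columns are the frame's x, y, z axes.
In Python, from cell import readout, optics, r, nets gives the robot as it stands. The module is installed in compiled form; this text tells all that it offers.
- The arm moves only by the tool apply_moves, never from a script. Its argument "deltas" is a list of rows, each a list of 7 numbers: the shift along the tool's x, y, z in mm, then the turn, a rotation vector about the tool's x, y, z in rad, then the closure in counts, from 0 (fully open) to 255 (shut). A call has exactly 5 rows; each row is the pose to reach, as a shift and turn from the pose commanded when the call began, along the tool's axes at that moment; what a row does not reach only later rows make up. A row lasts 1/10 s, in which the tool goes at most 50 mm and 8.59 degrees, less where a joint would pass 70% of its speed; a pose out of reach is approached as far as the arm can. A call with a gripper value outside its range is refused whole. The fingers move at their own pace and stop on an object; the grip force is fixed at half the most. Time passes only in rows, so rows that repeat a pose let the fingers close, or fill a call up. It gives the time, the measured TCP pose, the force, the opening and the grip force at its end, in the units of the state.
- readout.read_state(): the state, without advancing time (a new reading comes with each control period).
- optics.read_camera(name): name is "side" or "top"; returns (picture, depth): 420x560x3 uint8, red, green, blue; 420x560 float32, mm along the optical axis (not along the pixel's ray), 0 where there is no reading.
- optics.get_calibration(name): a dict with "vertical_fov" (degrees; the focal length in pixels is half the picture's height over the tangent of half this angle, whatever the lens; pixels are square), "cx", "cy" (the principal point, pixels), "k1" (the pictures are not rectified: a ray, as slopes to the right and down, at radius r is drawn at 1 + k1 r^2 times it, then the intrinsics apply), "world_from_camera" (4x4, takes a point from camera to world coordinates). Camera axes: x right, y up, looking along -z (the intrinsics and any distortion apply to the point x, -y, -z); pixel columns grow to the right and rows downward; lengths in mm; the calibration is good to about 2 mm. A picture is of the moment at which its call begins. get_calibration takes no time and is no camera call.
- r.close_job(): hands the job in; it is judged then, once.
Trained networks look in the newest picture that a camera, given by its name, has taken for a name from the list of things; names that differ only in an ending like _2 or _b are one class to them, and where a whole thing is asked for, a point or a joint stands for the part that bears it (a point fixed in the world has none). Each returns a list of dicts, best first, with "confidence" (0 to 1); they miss things now and then, are a little off and sometimes report something else, mostly with a low value. They report only what shows in the picture. A call takes as long as a camera call. They do not tell look-alikes from the thing itself.
- nets.search_frame(camera, thing): "extent" ([left, top, right, bottom] in pixels, round what is visible of it).
- nets.outline_of(camera, thing): "pixels" (420x560 bool, what is visible of it) and "extent" ([left, top, right, bottom] in pixels, round what is visible of it).
- nets.place_of(camera, thing): "xy" ([column, row] in pixels: a listed point, or the origin of a listed thing).
The state is a dict: "time": time; "qpos": joint angles; "dq": joint speeds; "tau": joint torques, N m; "eef_pos": TCP position; "ee_rot": TCP orientation; "ft_force": force on the tool from outside, world axes, zero at the start; "moment": the same for the moment, N m; "grip_width": finger opening in mm; "grip_force": force on a finger pad.
Only numpy, scipy, OpenCV 4.12 (cv2) and the standard library are available. Lean on these libraries where they do the work, as an engineer would, in place of code of your own. Each camera call takes 0.05 s, during which the arm holds its last target. There are 200 camera calls.

## Working session

There is one attempt and no reset: what is moved stays moved. The work goes in short steps, Python scripts to look and compute and a tool call to move; the robot and the scene stay as the last step left them, time stands still between calls to the robot, and variables do not carry over. Pictures are saved under pics/ and viewed, at most 10 in all, crops included, and the job is handed in when it is done.

Besides the shell and the picture viewer there is one more tool, called after "Call:" as name([rows], argument=value, ...), one row to a line, values as JSON. apply_moves: Moves the arm, as the interface text tells. Its arguments: {"type":"object","properties":{"deltas":{"type":"array","items":{"type":"array","items":{"type":"number"}}}},"required":["deltas"]}

```bash
mkdir -p pics; cat > h.py <<'E'
import numpy as np, cv2
from cell import readout, optics, r, nets
def cam(n):
    c=optics.get_calibration(n); f=210/np.tan(np.radians(c["vertical_fov"])/2)
    K=np.array([[f,0,c["cx"]],[0,f,c["cy"]],[0,0,1.]]); return K,np.array([c["k1"],0,0,0.]),np.array(c["world_from_camera"])
def back(n,px,depth):
    K,d,T=cam(n); px=np.asarray(px,float).reshape(-1,1,2)
    u=cv2.undistortPoints(px,K,d).reshape(-1,2); z=np.asarray(depth,float).reshape(-1)
    P=np.c_[u[:,0]*z,-u[:,1]*z,-z,np.ones(len(z))]
    return (P@T.T)[:,:3]
def onz(n,px,h):  # intersect ray with plane z=h
    a=back(n,px,np.ones(len(np.reshape(px,(-1,2))))); o=cam(n)[2][:3,3]; d=a-o
    return o+d*((h-o[2])/d[:,2])[:,None]
def proj(n,P):
    K,d,T=cam(n); P=np.reshape(P,(-1,3)); q=(P-T[:3,3])@T[:3,:3]; q=q*[1,-1,-1]
    return cv2.projectPoints(q.reshape(-1,1,3),np.zeros(3),np.zeros(3),K,d)[0].reshape(-1,2)
E
python3 - <<'E'
from h import *
for n in("side","top"):
    p,d=optics.read_camera(n); cv2.imwrite(f"pics/{n}0.png",p[:,:,::-1]); np.savez(f"{n}0.npz",p=p,d=d)
    print(n,cam(n)[2].round(2).tolist())
    for t in["centrifuge","rotor","sample_tube","balance_tube","tube_stand","row_tube_1"]:
        print(t,[(np.round(o["confidence"],2),np.round(o["extent"]).tolist()) for o in nets.search_frame(n,t)][:5])
    for t in["rim_centre","rotor","place_1","place_4","place_5"]:
        print(t,[(np.round(o["confidence"],2),np.round(o["xy"],1).tolist()) for o in nets.place_of(n,t)][:5])
E
```

```text
side [[1.0, -0.02, 0.02, 587.48], [0.03, 0.49, -0.87, -1236.57], [0.01, 0.87, 0.49, 821.62], [0.0, 0.0, 0.0, 1.0]]
centrifuge [(np.float64(0.63), [215.0, 147.0, 357.0, 293.0]), (np.float64(0.24), [295.0, 206.0, 315.0, 217.0])]
rotor [(np.float64(0.86), [242.0, 224.0, 311.0, 259.0])]
sample_tube [(np.float64(0.64), [264.0, 237.0, 272.0, 255.0]), (np.float64(0.61), [280.0, 300.0, 293.0, 331.0]), (np.float64(0.51), [278.0, 230.0, 284.0, 235.0])]
balance_tube [(np.float64(0.45), [278.0, 230.0, 287.0, 237.0])]
tube_stand [(np.float64(0.82), [248.0, 174.0, 277.0, 209.0])]
row_tube_1 [(np.float64(0.56), [258.0, 166.0, 263.0, 180.0])]
rim_centre [(np.float64(0.8), [274.5, 239.9]), (np.float64(0.66), [252.4, 187.9]), (np.float64(0.53), [275.9, 262.8]), (np.float64(0.4), [228.4, 215.7]), (np.float64(0.31), [266.6, 174.3])]
rotor [(np.float64(0.72), [276.7, 258.9])]
place_1 [(np.float64(0.97), [260.3, 180.1]), (np.float64(0.94), [257.3, 185.5]), (np.float64(0.75), [263.8, 177.4]), (np.float64(0.7), [263.3, 178.2]), (np.float64(0.58), [254.9, 184.7])]
place_4 [(np.float64(0.97), [260.3, 180.1]),
[... 1015 characters left out ...]
.float64(0.33), [230.0, 170.0, 248.0, 191.0])]
rim_centre []
rotor [(np.float64(0.79), [324.5, 214.7]), (np.float64(0.48), [169.1, 228.9])]
place_1 [(np.float64(0.75), [207.8, 236.1]), (np.float64(0.7), [167.0, 226.6]), (np.float64(0.7), [185.2, 227.1]), (np.float64(0.65), [173.3, 230.6]), (np.float64(0.63), [193.2, 235.9])]
place_4 [(np.float64(0.75), [207.8, 236.1]), (np.float64(0.7), [167.0, 226.6]), (np.float64(0.7), [185.2, 227.1]), (np.float64(0.65), [173.3, 230.6]), (np.float64(0.63), [193.2, 235.9])]
place_5 [(np.float64(0.75), [207.8, 236.1]), (np.float64(0.7), [167.0, 226.6]), (np.float64(0.7), [185.2, 227.1]), (np.float64(0.65), [173.3, 230.6]), (np.float64(0.63), [193.2, 235.9])]
```

View pics/side0.png

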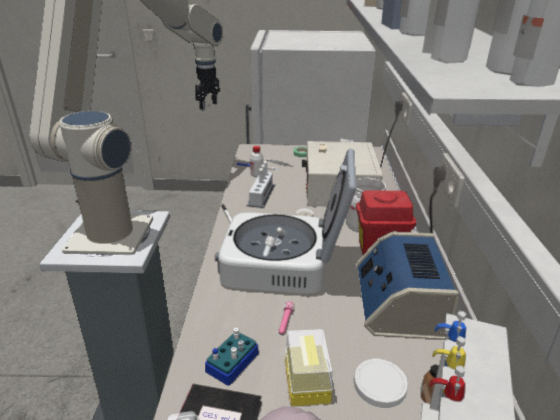

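View pics/top0.png

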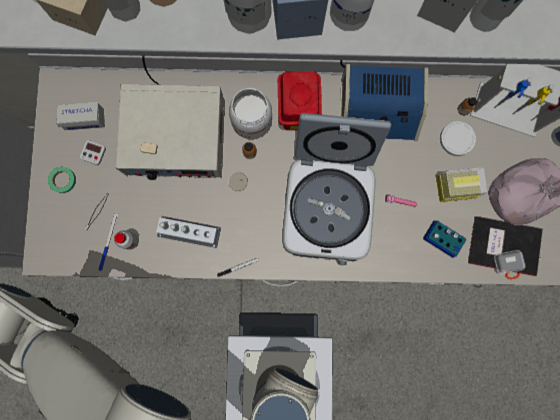

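Side view: capped tube in rotor near (268,246), slim balance tube near (282,232), pink look-alike on bench (286,316). Top view: sample tube (342,213), balance tube (316,203), pink one (400,200). The stand is at (188,231) with its row tubes at the left (+y) end. I choose the two rotor tubes and check them in a close crop.

```bash
python3 - <<'E'
from h import *
p=np.load("top0.npz")["p"];d=np.load("top0.npz")["d"]
a=cv2.resize(p[155:265,280:380],None,fx=4,fy=4,interpolation=2);b=cv2.resize(p[205:260,150:230],None,fx=4.8,fy=4.8,interpolation=2)
c=np.zeros((440,800,3),np.uint8);c[:440,:400]=a;c[:264,400:784]=b; cv2.imwrite("pics/c1.png",c[:,:,::-1])
ys,xs=np.mgrid[155:265,280:380]; W=back("top",np.c_[xs.ravel(),ys.ravel()],d[155:265,280:380].ravel()).reshape(110,100,3); 
for rr in range(195,232,3): print(rr,[W[rr-155,cc-280].round().astype(int).tolist() for cc in range(306,358,6)])
ys,xs=np.mgrid[210:252,152:225];W=back("top",np.c_[xs.ravel(),ys.ravel()],d[210:252,152:225].ravel()).reshape(-1,3)
m=(W[:,2]>95); print("tops",len(W[m])); 
n,l,s,ce=cv2.connectedComponentsWithStats(m.reshape(42,73).astype(np.uint8))
for i in range(1,n): print(s[i],W[l.ravel()==i].mean(0).round(1))
m=(abs(W[:,2]-56)<5); 
print(cv2.minAreaRect(W[m][:,:2].astype(np.float32)), np.median(W[m][:,2]))
D=np.load("side0.npz")["d"]
m=nets.outline_of("side","sample_tube"); print([(o["confidence"],o["extent"]) for o in m])
for rr in range(228,262,3): print(rr,[back("side",[[cc,rr]],D[rr,cc])[0].round().astype(int).tolist() for cc in range(260,290,4)])
for o in nets.place_of("top","rim_centre")+nets.place_of("top","rotor"): print(o)
E
```

```text
195 [[577, -70, 70], [577, -88, 77], [577, -106, 76], [578, -124, 76], [578, -143, 72], [579, -161, 74], [579, -179, 74], [578, -196, 82], [579, -214, 79]]
198 [[567, -70, 76], [568, -88, 76], [568, -106, 76], [569, -125, 75], [569, -143, 75], [568, -160, 81], [571, -180, 67], [569, -196, 80], [570, -214, 79]]
201 [[558, -70, 75], [557, -88, 87], [554, -104, 106], [559, -124, 79], [560, -143, 76], [559, -160, 82], [560, -179, 76], [560, -196, 79], [561, -215, 76]]
204 [[549, -70, 78], [549, -88, 76], [546, -104, 104], [550, -124, 79], [549, -142, 83], [551, -161, 74], [550, -178, 84], [552, -197, 75], [551, -214, 85]]
207 [[540, -71, 76], [540, -88, 80], [540, -106, 81], [540, -124, 80], [539, -141, 92], [541, -160, 81], [542, -179, 78], [542, -197, 77], [543, -215, 76]]
210 [[531, -71, 75], [531, -89, 75], [532, -107, 76], [531, -124, 82], [531, -141, 89], [529, -157, 106], [529, -175, 107], [534, -197, 75], [534, -215, 76]]
213 [[521, -70, 82], [522, -89, 78], [523, -107, 72], [523, -125, 72], [523, -143, 78], [519, -157, 113], [519, -174, 115], [525, -197, 73], [525, -215, 76]]
21
[... 2884 characters left out ...]
], [564, -168, 75], [575, -170, 77]]
252 [[498, -192, 80], [510, -193, 81], [521, -195, 83], [531, -187, 77], [543, -188, 78], [554, -186, 78], [565, -181, 74], [576, -176, 71]]
255 [[499, -202, 77], [510, -203, 78], [521, -204, 79], [532, -202, 78], [543, -199, 76], [554, -206, 81], [565, -199, 77], [576, -198, 76]]
258 [[503, -248, 101], [514, -252, 104], [524, -252, 104], [533, -214, 77], [544, -217, 79], [556, -253, 105], [566, -251, 105], [577, -248, 103]]
261 [[587, -1237, 822], [514, -262, 101], [525, -261, 101], [535, -261, 101], [546, -258, 99], [556, -260, 101], [567, -258, 100], [577, -259, 101]]
{'xy': [324.5, 214.7], 'confidence': 0.79}
{'xy': [169.1, 228.9], 'confidence': 0.48}
```

View pics/c1.png

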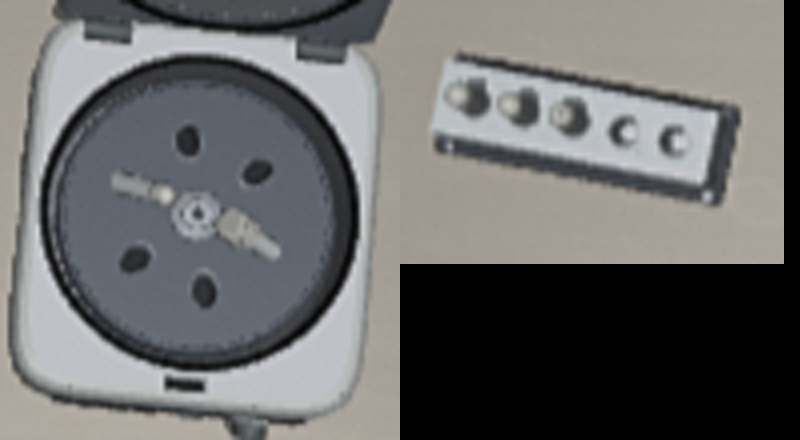

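```bash
cat >> h.py <<'E'
from scipy.spatial.transform import Rotation as Ro
from scipy.optimize import least_squares
def nrm(v): return np.asarray(v,float)/np.linalg.norm(v)
def delta(P,R):
    s=readout.read_state(); E=np.array(s["ee_rot"]); 
    return (E.T@(np.array(P)-s["eef_pos"])).round(1), Ro.from_matrix(E.T@R).as_rotvec().round(3), np.round(s["qpos"],2)
E
python3 - <<'E'
from h import *
px=np.array([(188,140),(258,171),(135,259),(204,290)])/4+[280,155]-0.4
B=onz("top",px,77)[:,:2]; print(B.round(1))
best=None
def res(v,ks): return np.concatenate([B[i]-(v[:2]+56*np.array([np.cos(v[2]+k*np.pi/3),np.sin(v[2]+k*np.pi/3)])) for i,k in enumerate(ks)])
c=B.mean(0); ang=np.degrees(np.arctan2(*(B-c).T[::-1])); print(ang, np.linalg.norm(B-c,axis=1))
# sample bore angle: nearest -? (towards -y,-x)
for k0 in range(1):
    s0=np.radians(-110)
    ks=np.round((np.radians(ang)-s0)/(np.pi/3)); f=least_squares(res,[*c,s0],args=(ks,)); print(ks,f.x[:2],np.degrees(f.x[2]),f.fun.round(1))
x=f.x; u=np.array([np.cos(x[2]),np.sin(x[2]),0]); C=np.array([x[0],x[1],0])
for n,s in(("sample",1),("balance",-1)):
    m=C+s*56*u+[0,0,77]; a=nrm(-s*u+[0,0,1]); t=m+46*a
    for cn in("side","top"): print(n,cn,"mouth,top px",proj(cn,[m,t]).round(1).tolist())
    for cn in("side","top"):
      p=cv2.imread(f"pics/{cn}0.png") if 0 else None
st=readout.read_state(); print(np.round(st["ee_rot"],3),st["time"])
print(onz("top",[[329.1,207.9]],87))
K=[proj(cn,np.array([C+56*np.array([np.cos(x[2]+k*np.pi/3),np.sin(x[2]+k*np.pi/3),0])+[0,0,77] for k in range(6)])) for cn in("side","top")]
out=[]
for cn,kk,(x0,y0,x1,y1) in(("side",K[0],(235,215,320,265)),("top",K[1],(285,170,375,250))):
    p=cv2.imread(f"pics/{cn}0.png"); o=cv2.resize(p[y0:y1,x0:x1],None,fx=4.4,fy=4.4,interpolation=2)
    L=list(kk)
    for s in(1,-1):
        m=C+s*56*u+[0,0,77]; a=nrm(-s*u+[0,0,1]); L+=list(proj(cn,[m+46*a]))
    for q in L: cv2.circle(o,tuple(int(v) for v in ((q-[x0,y0]+.5)*4.4)),3,(0,0,255),-1)
    out.append(o)
h=max(o.shape[0] for o in out); out=[np.pad(o,((0,h-o.shape[0]),(0,0),(0,0))) for o in out]
cv2.imwrite("pics/c2.png",np.hstack(out))
E
```

```text
[[ 594.  -132. ]
 [ 571.5 -184.9]
 [ 502.9  -93. ]
 [ 480.7 -144.8]]
[   6.73023896  -53.48320897  126.97547214 -173.80337156] [57.13240998 57.5076071  57.16065866 56.91100361]
[ 2.  1.  4. -1.] [ 537.25384963 -138.66756115] -113.39491995033228 [ 1.1  0.3  0.8 -1.3 -1.   0.7 -1.   0.3]
sample side mouth,top px [[266.0, 252.6], [271.2, 237.0]]
sample top mouth,top px [[345.8, 216.0], [337.1, 210.1]]
balance side mouth,top px [[283.2, 232.8], [278.5, 228.9]]
balance top mouth,top px [[311.7, 200.6], [322.5, 203.5]]
[[-0.927  0.375  0.   ]
 [ 0.375  0.927  0.   ]
 [-0.     0.    -1.   ]] 1.35
[[ 537.08035154 -138.8852408    87.        ]]
```

View pics/c2.png

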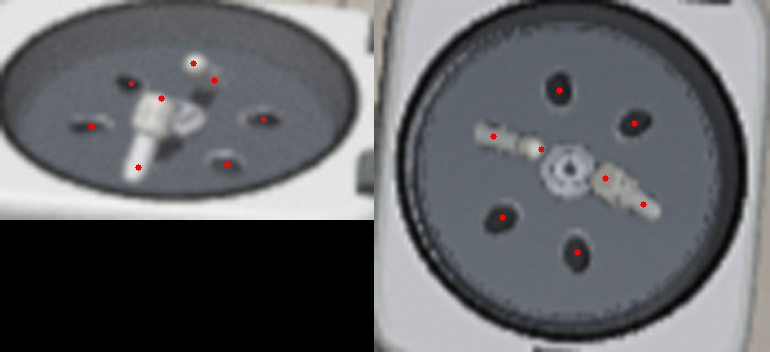

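The markers land on the bores and tube tops in both views: the balance tube is the slim one towards +y, the capped sample towards -y. Now I plan the approach.

```bash
cat >> h.py <<'E'
C=np.array([537.3,-138.7,0]); ub=np.array([np.cos(np.radians(66.6)),np.sin(np.radians(66.6)),0]); ez=np.array([0,0,1.])
ab=nrm(ez-ub); as_=nrm(ez+ub)
topb=C+56*ub+77*ez+46*ab; tops=C-56*ub+77*ez+46*as_
def tool(lean,u=ub):  # tool z = u sin - Z cos, y horizontal perp with +x
    t=np.radians(lean); z=u*np.sin(t)-ez*np.cos(t); y=nrm([u[1],-u[0],0]); return np.c_[np.cross(y,z),y,z]
R25=tool(25); G=topb-11*ab
E
python3 - <<'E'
from h import *
print("P0",G-110*R25[:,2],delta(G-108*R25[:,2],R25)); print("G",G)
E
```

```text
P0 [ 531.24875841 -152.68359424  201.44259392] (array([-549.8, -566.2,   16.1]), array([-0.347,  0.339,  1.567]), array([ 1.17,  0.42,  1.63, -0.  ,  1.09, -0.02]))
G [ 549.71137304 -110.01900914  101.74873734]
```

Call:
apply_moves([
  [-550,-566,16,-0.347,0.339,1.567,100],
  [-550,-566,16,-0.347,0.339,1.567,100],
  [-550,-566,16,-0.347,0.339,1.567,100],
  [-550,-566,16,-0.347,0.339,1.567,100],
  [-550,-566,16,-0.347,0.339,1.567,100],
])

```text
time: 1.85
eef_pos: [329.3, 346.2, 211.0]
ee_rot: [[-0.445, 0.896, -0.005], [0.874, 0.435, 0.217], [0.197, 0.093, -0.976]]
ft_force: [0.9, 1.0, -0.6]
grip_width: 52.0
grip_force: 0.0
```

```bash
python3 - <<'E'
from h import *
print(delta(G-108*R25[:,2],R25)); s=readout.read_state(); print(s["eef_pos"],s["grip_width"],s["time"])
E
```

```text
(array([-527.5,  -36.5,  -98.2]), array([-0.186,  0.183,  0.845]), array([0.67, 0.15, 2.05, 0.24, 0.82, 0.06]))
[329.27866848 346.22057247 210.9756908 ] 52.03414318918077 1.85
```

Call:
apply_moves([
  [-527,-36,-98,-0.186,0.183,0.845,100],
  [-527,-36,-98,-0.186,0.183,0.845,100],
  [-527,-36,-98,-0.186,0.183,0.845,100],
  [-527,-36,-98,-0.186,0.183,0.845,100],
  [-527,-36,-98,-0.186,0.183,0.845,100],
])

```text
time: 2.35
eef_pos: [425.0, 114.7, 206.4]
ee_rot: [[0.244, 0.961, 0.134], [0.886, -0.276, 0.373], [0.396, 0.027, -0.918]]
ft_force: [0.6, 0.0, -0.4]
grip_width: 51.7
grip_force: 0.0
```

```bash
python3 - <<'E'
from h import *
print(delta(G-108*R25[:,2],R25)); s=readout.read_state(); print(s["eef_pos"],s["grip_width"],s["time"])
E
```

```text
(array([-212.8,  175.9,  -79.1]), array([-0.028,  0.028,  0.128]), array([-0.04,  0.12,  2.16,  0.55,  0.81, -0.14]))
[425.03953523 114.70187764 206.38653435] 51.74528215705225 2.35
```

Call:
apply_moves([
  [-213,176,-79,-0.028,0.028,0.128,100],
  [-213,176,-79,-0.028,0.028,0.128,100],
  [-213,176,-79,-0.028,0.028,0.128,100],
  [-213,176,-79,-0.028,0.028,0.128,100],
  [-213,176,-79,-0.028,0.028,0.128,100],
])

```text
time: 2.85
eef_pos: [518.9, -117.2, 200.2]
ee_rot: [[0.356, 0.92, 0.166], [0.834, -0.392, 0.387], [0.421, 0.001, -0.907]]
ft_force: [0.3, 1.2, 1.2]
grip_width: 51.9
grip_force: 0.0
```

```bash
python3 - <<'E'
from h import *
print(delta(G-108*R25[:,2],R25)); print(delta(G+2*R25[:,2],R25)); s=readout.read_state(); print(s["eef_pos"],s["grip_width"],s["time"])
E
```

```text
(array([-24.7,  25.3, -10.9]), array([-0.002,  0.002,  0.005]), array([-0.5 ,  0.34,  1.89,  0.51,  1.02, -0.39]))
(array([-24.5,  25.5,  99.1]), array([-0.002,  0.002,  0.005]), array([-0.5 ,  0.34,  1.89,  0.51,  1.02, -0.39]))
[ 518.94366987 -117.16984498  200.18642651] 51.85206823159415 2.85
```

Call:
apply_moves([
  [-25,25,0,-0.002,0.002,0.005,110],
  [-25,25,25,-0.002,0.002,0.005,110],
  [-25,25,50,-0.002,0.002,0.005,110],
  [-25,25,60,-0.002,0.002,0.005,110],
  [-25,25,60,-0.002,0.002,0.005,110],
])

```text
time: 3.35
eef_pos: [541.7, -121.3, 134.1]
ee_rot: [[0.36, 0.918, 0.165], [0.832, -0.396, 0.39], [0.423, -0.003, -0.906]]
ft_force: [0.4, -0.0, -0.5]
grip_width: 48.8
grip_force: 0.0
```

```bash
python3 - <<'E'
from h import *
print(delta(G+2*R25[:,2],R25)); s=readout.read_state(); print(s["eef_pos"],s["grip_width"],s["time"])
out=[]
for cn,(x0,y0,x1,y1) in(("side",(235,195,320,265)),("top",(285,170,375,250))):
    p=optics.read_camera(cn)[0][:,:,::-1]; o=cv2.resize(p[y0:y1,x0:x1],None,fx=4.4,fy=4.4,interpolation=2);out.append(o)
h=max(o.shape[0] for o in out); out=[np.pad(o,((0,h-o.shape[0]),(0,0),(0,0))) for o in out]
cv2.imwrite("pics/c3.png",np.hstack(out))
E
```

```text
(array([-1.5,  3. , 37. ]), array([-0.003, -0.001,  0.   ]), array([-0.49,  0.47,  1.88,  0.56,  0.92, -0.45]))
[ 541.71552094 -121.25497873  134.06330786] 48.825815846926595 3.35
```

View pics/c3.png

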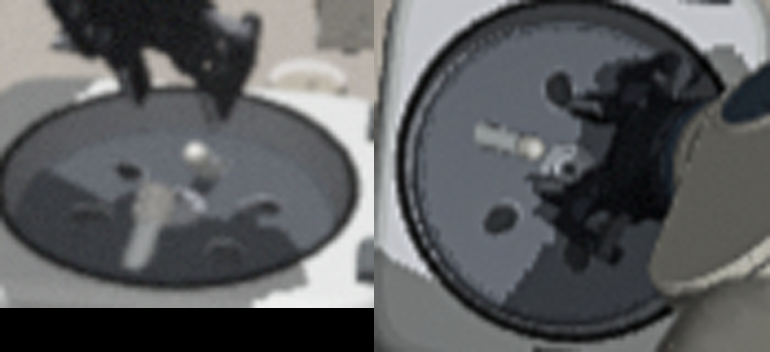

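The open fingers (side crop around (138,90) and (220,110)) straddle the balance tube's dome at (195,152), with the sample tube on the other side of the nut. I'll descend.

Call:
apply_moves([
  [0,1,15,-0.002,0,0,110],
  [0,1,30,-0.002,0,0,110],
  [0,1,37,-0.002,0,0,110],
  [0,1,38,-0.002,0,0,110],
  [0,1,38,-0.002,0,0,110],
])

```text
time: 3.95
eef_pos: [549.6, -107.5, 100.3]
ee_rot: [[0.359, 0.918, 0.169], [0.832, -0.397, 0.388], [0.423, 0.001, -0.906]]
ft_force: [0.5, -0.3, -0.1]
grip_width: 48.5
grip_force: 0.0
```

```bash
python3 - <<'E'
from h import *
print(delta(G+2*R25[:,2],R25)); s=readout.read_state(); print(s["ft_force"],s["grip_width"],s["time"])
E
```

```text
(array([-1.5,  1.1, -0.3]), array([ 0.001, -0.   ,  0.001]), array([-0.46,  0.52,  1.89,  0.6 ,  0.85, -0.48]))
[ 0.50899696 -0.31196429 -0.13094891] 48.498025132249225 3.95
```

Call:
apply_moves([
  [-1,1,0,0,0,0,150],
  [-1,1,0,0,0,0,190],
  [-1,1,0,0,0,0,255],
  [-1,1,0,0,0,0,255],
  [-1,1,0,0,0,0,255],
])

```text
time: 4.45
eef_pos: [550.3, -109.1, 100.4]
ee_rot: [[0.359, 0.918, 0.17], [0.832, -0.397, 0.387], [0.423, 0.002, -0.906]]
ft_force: [-0.1, -0.1, -0.8]
grip_width: -0.1
grip_force: 0.0
```

```bash
python3 - <<'E'
from h import *
s=readout.read_state(); E=np.array(s["ee_rot"]); print("ab in tool",(E.T@ab).round(3), s["grip_width"],s["grip_force"],s["ft_force"],s["time"],delta(G+2*R25[:,2],R25))
E
```

```text
ab in tool [-0.342  0.001 -0.94 ] -0.05877002491140885 0.0 [-0.13077326 -0.06788924 -0.82259065] 4.45 (array([-0.4, -0.2,  0.3]), array([ 0.002, -0.   ,  0.001]), array([-0.46,  0.52,  1.89,  0.6 ,  0.85, -0.48]))
```

The fingers closed on nothing; looking.

```bash
python3 - <<'E'
from h import *
out=[]
s=readout.read_state(); E=np.array(s["ee_rot"]);t=np.array(s["eef_pos"])
for cn,(x0,y0,x1,y1) in(("side",(235,195,320,265)),("top",(285,170,375,250))):
    p=optics.read_camera(cn)[0][:,:,::-1]; o=cv2.resize(p[y0:y1,x0:x1],None,fx=4.4,fy=4.4,interpolation=2)
    for q,c in zip(proj(cn,[t,t+17*E[:,2],topb]),[(0,0,255),(0,255,0),(255,0,0)]): cv2.circle(o,tuple(int(v) for v in ((q-[x0,y0]+.5)*4.4)),3,c,-1)
    out.append(o)
h=max(o.shape[0] for o in out); out=[np.pad(o,((0,h-o.shape[0]),(0,0),(0,0))) for o in out]
cv2.imwrite("pics/c4.png",np.hstack(out))
E
```

```text
(no output)
```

View pics/c4.png

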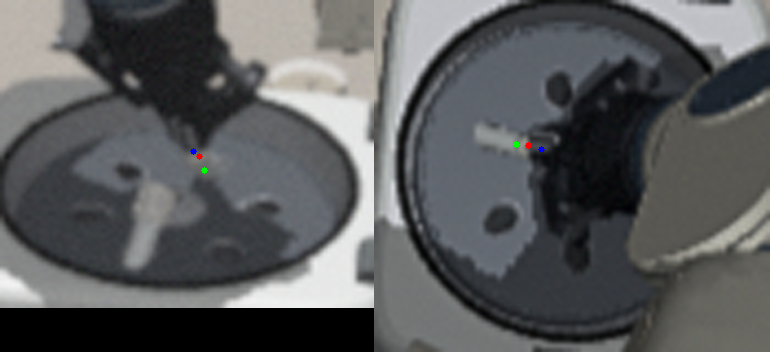

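```bash
python3 - <<'E'
from h import *
print(r.tips_ahead)
s=readout.read_state(); E=np.array(s["ee_rot"]);t=np.array(s["eef_pos"]); print(t)
for cn,(x0,y0,x1,y1) in(("side",(265,215,300,236)),("top",(296,185,345,225))):
    p,d=optics.read_camera(cn); ys,xs=np.mgrid[y0:y1,x0:x1]
    W=back(cn,np.c_[xs.ravel(),ys.ravel()],d[y0:y1,x0:x1].ravel()); g=p[y0:y1,x0:x1].reshape(-1,3).max(1)
    L=(W-t)@E; m=(g<75)&(abs(L[:,0])<14)&(abs(L[:,1])<12)&(L[:,2]>-60)&(L[:,2]<40)
    o=L[m]; o=o[np.argsort(-o[:,2])][:14]; print(cn,"dark in tool frame\n",o.round(0).astype(int).tolist())
    m=(g>110)&(W[:,2]>84)&(np.linalg.norm(W-topb,axis=1)<50); print("bright",W[m].round().astype(int).tolist()[:25])
E
```

```text
17.0
[ 550.30179118 -109.05046898  100.35248611]
side dark in tool frame
 [[-5, 10, -22], [-8, -1, -22], [-6, 7, -23], [-7, -5, -23], [-4, 7, -25], [-9, 0, -29], [-6, 12, -29], [-8, 6, -29], [-6, -10, -30], [-5, 5, -30], [-4, -10, -33], [-6, 9, -33], [-10, -2, -34], [-11, -4, -34]]
bright [[556, -110, 105], [559, -98, 97], [548, -115, 104], [551, -118, 107], [554, -117, 106], [556, -111, 102], [559, -101, 96], [562, -92, 90], [545, -118, 102], [548, -122, 105], [551, -113, 100], [554, -118, 103], [556, -112, 99], [559, -106, 95], [562, -96, 89], [548, -119, 100], [556, -109, 94], [559, -104, 91], [562, -104, 91]]
top dark in tool frame
 [[-7, 11, 19], [1, -5, -9], [8, 2, -15], [10, 2, -24], [6, -6, -25], [11, 8, -27], [10, 12, -28], [9, -11, -28], [8, 9, -28], [9, 2, -30], [7, 10, -30], [13, -3, -34], [10, -10, -35], [8, -7, -36]]
bright [[562, -87, 90], [563, -91, 84], [559, -90, 90], [559, -93, 95], [559, -96, 96], [558, -98, 102], [559, -102, 93], [557, -82, 85], [557, -85, 84], [556, -87, 95], [556, -90, 94], [556, -93, 93], [556, -96, 95], [555, -98, 103], [555, -101, 104], [554, -107, 106], [553, -87, 90], [553, -93, 94], [552, -96, 100], [552, -99, 98], [552, -102, 98], [551, -104, 107], [552, -107, 103], [550, -93, 92], [550, -96, 90]]
```

```bash
python3 - <<'E'
from h import *
t=np.array([541.7,-121.3,134.1]); 
for zz in(17,5,0,-10):
  for w in(26,32):
    P=[t+zz*R25[:,2]+s*w*R25[:,1] for s in(-1,1)]; print(zz,w,((proj("side",P)-[235,195]+.5)*4.4).round().tolist(),((proj("top",P)-[285,170]+.5)*4.4).round().tolist())
E
```

```text
17 26 [[155.0, 128.0], [227.0, 147.0]] [[149.0, 186.0], [181.0, 116.0]]
17 32 [[147.0, 126.0], [235.0, 149.0]] [[145.0, 194.0], [184.0, 107.0]]
5 26 [[152.0, 118.0], [224.0, 136.0]] [[157.0, 187.0], [189.0, 116.0]]
5 32 [[143.0, 115.0], [232.0, 138.0]] [[154.0, 195.0], [193.0, 108.0]]
0 26 [[150.0, 113.0], [223.0, 132.0]] [[161.0, 188.0], [193.0, 116.0]]
0 32 [[142.0, 111.0], [231.0, 134.0]] [[157.0, 196.0], [197.0, 108.0]]
-10 26 [[147.0, 104.0], [220.0, 123.0]] [[168.0, 188.0], [200.0, 117.0]]
-10 32 [[139.0, 102.0], [229.0, 125.0]] [[164.0, 197.0], [204.0, 109.0]]
```

Call:
apply_moves([
  [0,0,-15,0,0,0,200],
  [0,0,-30,0,0,0,150],
  [0,0,-35,0,0,0,120],
  [0,0,-35,0,0,0,110],
  [0,0,-35,0,0,0,110],
])

```text
time: 5.15
eef_pos: [544.4, -122.8, 132.3]
ee_rot: [[0.359, 0.918, 0.17], [0.832, -0.398, 0.387], [0.423, 0.002, -0.906]]
ft_force: [-0.6, 1.0, -0.1]
grip_width: 48.6
grip_force: 0.0
```

```bash
python3 - <<'E'
from h import *
s=readout.read_state(); E=np.array(s["ee_rot"]);t=np.array(s["eef_pos"]); print(t,s["grip_width"]); out=[]
for cn,(x0,y0,x1,y1) in(("side",(240,200,310,262)),("top",(285,175,355,245))):
    p,d=optics.read_camera(cn); o=cv2.resize(p[y0:y1,x0:x1][:,:,::-1],None,fx=5.6,fy=5.6,interpolation=2)
    L=[t+17*E[:,2]+sg*25*E[:,1] for sg in(-1,1)]+[topb]
    for q,c in zip(proj(cn,L),[(0,0,255),(0,255,0),(255,0,0)]): cv2.circle(o,tuple(int(v) for v in ((q-[x0,y0]+.5)*5.6)),2,c,-1)
    out.append(o)
    ys,xs=np.mgrid[y0:y1,x0:x1]; W=back(cn,np.c_[xs.ravel(),ys.ravel()],d[y0:y1,x0:x1].ravel()); Lc=(W-t)@E
    for sg in(-1,1):
        m=(abs(Lc[:,0])<16)&(abs(Lc[:,1]-sg*32)<14)&(Lc[:,2]>-40)&(W[:,2]>88); q=Lc[m]; q=q[np.argsort(-q[:,2])][:6]; print(cn,sg,q.round().astype(int).tolist())
h=max(o.shape[0] for o in out); out=[np.pad(o,((0,h-o.shape[0]),(0,0),(0,0))) for o in out]
cv2.imwrite("pics/c5.png",np.hstack(out))
E
```

```text
[ 544.36617623 -122.77327471  132.32438117] 48.63976341650196
side -1 [[-7, -23, -21], [0, -23, -21], [-4, -24, -21], [6, -26, -22], [-9, -25, -22], [1, -23, -24]]
side 1 [[-6, 32, -21], [-9, 25, -23], [-3, 35, -23], [-9, 28, -24], [-5, 33, -26], [-4, 29, -27]]
top -1 [[9, -25, -18], [9, -24, -22], [11, -29, -24], [7, -30, -25], [7, -33, -27], [11, -28, -30]]
top 1 [[2, 26, -16], [-10, 26, -21], [-3, 25, -22], [11, 28, -23], [-12, 27, -23], [10, 32, -25]]
```

View pics/c5.png

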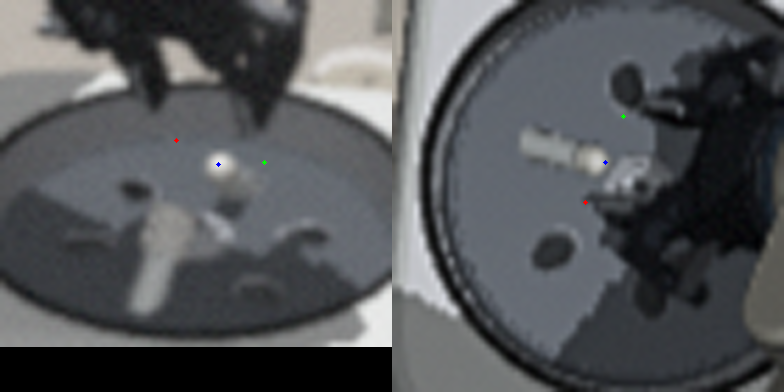

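The picture and both depth maps agree: the visible fingertips stop about 27 mm short of where the stated tool data puts them, while rotor and tubes fit well. I'll shift the effective grasp point by 26 mm along tool z and go in again.

```bash
cat >> h.py <<'E'
OFF=28  # effective: TCP lies OFF mm ahead of real pad centre along tool z
E
python3 - <<'E'
from h import *
print(delta(topb-9*ab+OFF*R25[:,2],R25))
E
```

```text
(array([-1.1,  0.2, 59.1]), array([ 0.001, -0.   ,  0.   ]), array([-0.49,  0.47,  1.87,  0.56,  0.91, -0.45]))
```

Call:
apply_moves([
  [-1,0,20,0,0,0,110],
  [-1,0,40,0,0,0,110],
  [-1,0,50,0,0,0,110],
  [-1,0,55,0,0,0,110],
  [-1,0,56,0,0,0,110],
])

```text
time: 5.75
eef_pos: [553.3, -101.4, 80.3]
ee_rot: [[0.359, 0.918, 0.168], [0.832, -0.397, 0.388], [0.423, 0.001, -0.906]]
ft_force: [0.3, 0.1, 0.3]
grip_width: 48.5
grip_force: 0.0
```

Call:
apply_moves([
  [0,0,2,0,0,0,110],
  [0,0,2,0,0,0,160],
  [0,0,2,0,0,0,255],
  [0,0,2,0,0,0,255],
  [0,0,2,0,0,0,255],
])

```text
time: 6.25
eef_pos: [554.0, -101.3, 79.4]
ee_rot: [[0.359, 0.918, 0.17], [0.832, -0.397, 0.387], [0.423, 0.002, -0.906]]
ft_force: [-1.5, -1.3, 1.8]
grip_width: 13.3
grip_force: 58.5
```

Held at 13.3 mm, which is thinner than the tube: that is the dome. I'll regrip deeper.

Call:
apply_moves([
  [0,0,0,0,0,0,180],
  [0,0,0,0,0,0,160],
  [0,0,3,0,0,0,150],
  [0,0,6,0,0,0,150],
  [0,0,7,0,0,0,150],
])

```text
time: 6.75
eef_pos: [554.8, -97.9, 72.1]
ee_rot: [[0.36, 0.918, 0.169], [0.832, -0.397, 0.388], [0.423, 0.001, -0.906]]
ft_force: [-0.1, -0.4, -0.1]
grip_width: 35.2
grip_force: 0.0
```

Call:
apply_moves([
  [0,0,0,0,0,0,150],
  [0,0,0,0,0,0,200],
  [0,0,0,0,0,0,255],
  [0,0,0,0,0,0,255],
  [0,0,0,0,0,0,255],
])

```text
time: 7.25
eef_pos: [555.0, -98.2, 72.8]
ee_rot: [[0.359, 0.918, 0.169], [0.832, -0.397, 0.388], [0.423, 0.002, -0.906]]
ft_force: [-0.6, -0.3, 1.1]
grip_width: 13.9
grip_force: 58.5
```

Call:
apply_moves([
  [-3,0,-9,0,0,0,255],
  [-7,0,-19,0,0,0,255],
  [-14,0,-38,0,0,0,255],
  [-21,0,-57,0,0,0,255],
  [-27,0,-75,0,0,0,255],
])

```text
time: 7.75
eef_pos: [532.3, -151.1, 130.4]
ee_rot: [[0.36, 0.918, 0.17], [0.832, -0.398, 0.387], [0.422, 0.002, -0.906]]
ft_force: [0.6, 0.4, 0.1]
grip_width: 13.8
grip_force: 58.5
```

```bash
cat > look.py <<'E'
from h import *
import sys
def look(name,boxes,f=5,P=None):
    out=[]
    for cn,(x0,y0,x1,y1) in boxes:
        p=optics.read_camera(cn)[0]; o=cv2.resize(p[y0:y1,x0:x1][:,:,::-1],None,fx=f,fy=f,interpolation=2)
        if P is not None:
            for q in proj(cn,P): cv2.circle(o,tuple(int(v) for v in ((q-[x0,y0]+.5)*f)),2,(0,0,255),-1)
        out.append(o)
    h=max(o.shape[0] for o in out); cv2.imwrite(name,np.hstack([np.pad(o,((0,h-o.shape[0]),(0,0),(0,0))) for o in out]))
E
python3 - <<'E'
from look import *
s=readout.read_state(); E=np.array(s["ee_rot"]);t=np.array(s["eef_pos"]); print(t,s["grip_width"],s["grip_force"])
look("pics/c6.png",[("side",(235,190,320,262)),("top",(295,165,365,245))],5)
E
```

```text
[ 532.28123698 -151.06950954  130.41534949] 13.800811516685124 58.4685055911541
```

View pics/c6.png

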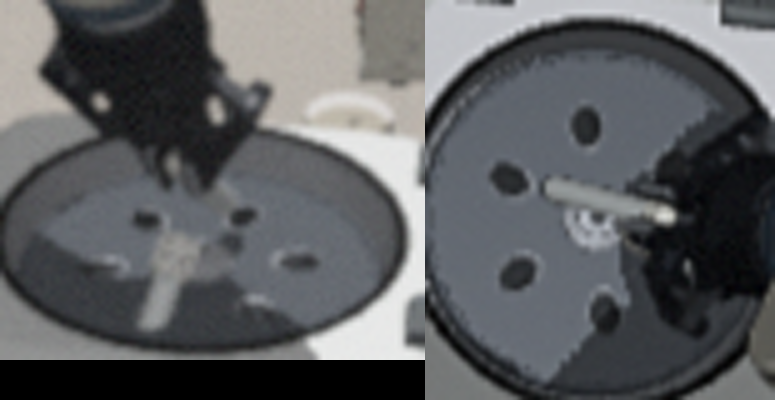

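Balance tube is out: in the top crop it runs from (545,190) to its dome at (668,213) between the pads, and its bore at (510,180) is empty. Now over to the stand.

```bash
cat >> h.py <<'E'
tg=np.array([555.0,-98.2,72.8]); ptop=R25.T@(topb-tg); ptop[1]=0
ur=nrm([0.170,0.9855,0]); P4=np.array([460.,257.9,56.])
RS=tool(-20,ur)
def tcp_for(top): return np.array(top)-RS@ptop
E
python3 - <<'E'
from h import *
print(ptop, RS@R25.T@ab)
print(delta(tcp_for([460,257.9,225]),RS)); s=readout.read_state(); E=np.array(s["ee_rot"]); print("up100 in tool",(E.T@[0,0,100]).round())
E
```

```text
[ -3.26221105   0.         -42.04485766] [ 1.04384722e-17 -7.97447468e-18  1.00000000e+00]
(array([ 327.3, -228.1,   92.5]), array([ 0.017, -0.78 , -0.246]), array([-0.54,  0.48,  1.87,  0.55,  0.93, -0.5 ]))
up100 in tool [ 42.   1. -91.]
```

Call:
apply_moves([
  [21,0,-45,0,0,0,255],
  [42,0,-91,0,0,0,255],
  [150,-80,-60,0.005,-0.15,-0.05,255],
  [190,-110,-30,0.01,-0.3,-0.1,255],
  [230,-140,0,0.01,-0.4,-0.13,255],
])

```text
time: 8.35
eef_pos: [505.3, -5.5, 234.5]
ee_rot: [[0.279, 0.96, 0.036], [0.96, -0.279, 0.024], [0.033, 0.028, -0.999]]
ft_force: [0.1, 0.3, -1.7]
grip_width: 13.7
grip_force: 58.5
```

```bash
python3 - <<'E'
from h import *
print(delta(tcp_for([460,257.9,225]),RS)); s=readout.read_state(); print(s["eef_pos"],s["grip_width"])
E
```

```text
(array([ 227.3, -117.2,   54.5]), array([ 0.01 , -0.381, -0.116]), array([-0.05,  0.21,  1.9 ,  0.03,  1.  ,  0.22]))
[505.26137258  -5.53196943 234.47348505] 13.71128770243729
```

Call:
apply_moves([
  [45,-23,0,0.002,-0.1,-0.025,255],
  [90,-46,10,0.005,-0.2,-0.05,255],
  [135,-70,30,0.01,-0.3,-0.09,255],
  [180,-94,43,0.01,-0.381,-0.116,255],
  [217,-112,52,0.01,-0.381,-0.116,255],
])

```text
time: 8.85
eef_pos: [457.1, 237.3, 184.9]
ee_rot: [[0.152, 0.986, -0.063], [0.927, -0.165, -0.336], [-0.341, -0.007, -0.94]]
ft_force: [0.7, 0.1, -0.1]
grip_width: 14.0
grip_force: 58.6
```

```bash
python3 - <<'E'
from h import *
print(delta(tcp_for([460,257.9,225]),RS)); s=readout.read_state(); print(s["eef_pos"],s["grip_width"])
E
```

```text
(array([ 9.1, -0.6, -2.8]), array([-0.005, -0.001,  0.008]), array([ 0.6 ,  0.43,  1.75, -0.26,  1.22,  0.89]))
[457.13988736 237.26134013 184.85705738] 13.970244995866853
```

Call:
apply_moves([
  [8,-0.5,-3,-0.005,0,0.008,255],
  [8,-0.5,-3,-0.005,0,0.008,255],
  [14,-0.5,15,-0.005,0,0.008,255],
  [20,0,34,-0.005,0,0.008,255],
  [28,0,50,-0.005,0,0.008,255],
])

```text
time: 9.35
eef_pos: [460.1, 241.2, 129.8]
ee_rot: [[0.166, 0.984, -0.058], [0.926, -0.176, -0.334], [-0.339, 0.001, -0.941]]
ft_force: [0.6, -0.5, -0.8]
grip_width: 13.7
grip_force: 58.6
```

Call:
apply_moves([
  [0,0,0,0,0,0,255],
  [0,0,0,0,0,0,255],
  [0,0,0,0,0,0,255],
  [0,0,0,0,0,0,255],
  [0,0,0,0,0,0,255],
])

```text
time: 9.85
eef_pos: [460.4, 243.3, 130.8]
ee_rot: [[0.165, 0.985, -0.057], [0.927, -0.174, -0.333], [-0.338, 0.002, -0.941]]
ft_force: [-0.5, -0.3, -0.8]
grip_width: 13.7
grip_force: 58.6
```

```bash
python3 - <<'E'
from look import *
s=readout.read_state(); E=np.array(s["ee_rot"]);t=np.array(s["eef_pos"]); top=t+E@ptop; ax=E@R25.T@ab
print("pred top",top.round(1),"axis",ax.round(3),"foot",(top-100*ax).round(1),s["ft_force"])
print(delta(tcp_for([460,257.9,166]),RS))
foot=top-100*ax
# average several side depth frames
ds=[];ps=[]
for _ in range(6):
    p,d=optics.read_camera("side"); ds.append(np.where(d>0,d,np.nan)); ps.append(p.astype(float))
d=np.nanmedian(ds,0); p=np.mean(ps,0); np.savez("s1.npz",p=p,d=d)
q=proj("side",[foot,top,P4]).round(1); print(q.tolist())
x0,x1=int(q[0,0])-9,int(q[0,0])+12
for rr in range(int(q[1,1])+2,int(q[2,1])+12,1):
    print(rr,p[rr,x0:x1].mean(1).round().astype(int).tolist())
b=cv2.resize(p[150:215,235:300].astype(np.uint8)[:,:,::-1],None,fx=6,fy=6,interpolation=2)
pt=np.mean([optics.read_camera("top")[0].astype(float) for _ in range(2)],0); o=cv2.resize(pt[200:260,150:225].astype(np.uint8)[:,:,::-1],None,fx=5,fy=5,interpolation=2)
h=390; cv2.imwrite("pics/c7.png",np.hstack([b,np.pad(o,((0,h-o.shape[0]),(0,0),(0,0)))]))
E
```

```text
pred top [462.2 254.3 171.5] axis [-0.003 -0.004  1.   ] foot [462.5 254.7  71.5] [-0.47240828 -0.30539631 -0.81193096]
(array([ 4.7, -2.9,  4.1]), array([ 0.001, -0.005, -0.005]), array([ 0.61,  0.51,  1.77, -0.27,  1.12,  0.94]))
[[259.4, 182.1], [258.8, 156.6], [258.8, 185.5]]
158 [161, 165, 152, 105, 68, 83, 73, 84, 127, 142, 124, 90, 78, 39, 50, 122, 176, 188, 191, 185, 178]
159 [149, 145, 134, 91, 67, 80, 74, 94, 130, 133, 115, 92, 77, 38, 53, 121, 161, 158, 171, 172, 162]
160 [138, 127, 114, 76, 64, 81, 70, 92, 121, 121, 102, 91, 78, 39, 57, 119, 147, 116, 128, 136, 132]
161 [127, 116, 105, 70, 71, 85, 70, 88, 115, 113, 96, 89, 72, 38, 56, 112, 145, 142, 151, 148, 133]
162 [110, 93, 94, 84, 87, 87, 64, 85, 110, 106, 93, 88, 70, 44, 72, 115, 144, 161, 175, 174, 164]
163 [103, 74, 76, 86, 93, 84, 64, 87, 111, 106, 94, 93, 81, 80, 104, 123, 136, 156, 177, 179, 176]
164 [101, 84, 83, 96, 103, 96, 89, 102, 116, 110, 96, 95, 96, 107, 121, 125, 128, 151, 177, 178, 178]
165 [91, 94, 96, 107, 116, 117, 112, 112, 120, 119, 110, 109, 123, 133, 130, 122, 124, 152, 176, 179, 179]
166 [91, 
[... 2592 characters left out ...]
131, 128, 126, 122, 118, 118, 117, 115, 118, 126, 126, 120, 105, 94, 85, 69, 75, 89, 79, 56]
191 [134, 128, 128, 127, 125, 124, 123, 124, 123, 124, 126, 124, 114, 98, 90, 76, 68, 84, 85, 69, 54]
192 [123, 120, 122, 121, 121, 122, 125, 125, 125, 126, 127, 120, 106, 95, 83, 67, 74, 89, 79, 58, 54]
193 [115, 115, 115, 114, 116, 117, 119, 119, 119, 119, 118, 111, 97, 88, 72, 65, 85, 86, 68, 55, 65]
194 [114, 114, 114, 114, 112, 114, 112, 114, 114, 114, 113, 106, 94, 83, 63, 74, 88, 78, 58, 55, 74]
195 [115, 115, 114, 114, 114, 113, 112, 112, 114, 112, 113, 105, 94, 80, 66, 84, 86, 67, 53, 65, 86]
196 [114, 114, 114, 114, 113, 114, 113, 113, 111, 114, 112, 105, 95, 85, 80, 88, 77, 58, 57, 75, 95]
```

View pics/c7.png

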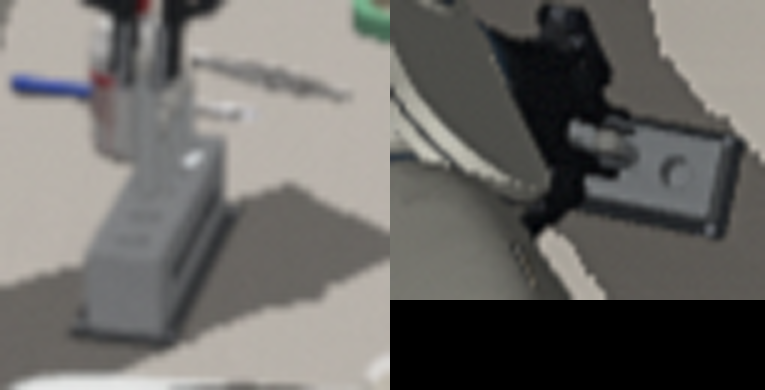

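```bash
python3 - <<'E'
from look import *
z=np.load("s1.npz"); d=z["d"]
ys,xs=np.mgrid[150:200,240:285]; W=back("side",np.c_[xs.ravel(),ys.ravel()],d[150:200,240:285].ravel()).reshape(50,45,3)
for rr in range(160,184,1):
    q=W[rr-150]; m=(abs(q[:,1]-250)<14)&(abs(q[:,0]-462)<25)
    if m.any(): print(rr,"cols",(np.where(m)[0]+240).tolist(),q[m].mean(0).round(1))
print("top hole4,5", onz("top",[[197.2,231.8],[207.0,233.4]],56).round(1)); print("side h4,5",onz("side",[[258.9,185.6],[256.9,189.6]],56).round(1))
print("side row3 pred px",proj("side",[P4+32*ur,P4+32*ur+[0,0,44]]))
D=[]
for _ in range(3):
    dd=optics.read_camera("top")[1]; D.append(np.where(dd>0,dd,np.nan))
D=np.nanmedian(D,0)
ys,xs=np.mgrid[205:250,170:220]; W=back("top",np.c_[xs.ravel(),ys.ravel()],D[205:250,170:220].ravel()); 
s=readout.read_state(); t=np.array(s["eef_pos"]);E=np.array(s["ee_rot"]);ft=t+E@ptop
m=(abs(W[:,:2]-ft[:2]).max(1)<25)&(W[:,2]>65)&(W[:,2]<185); print(np.c_[np.c_[xs.ravel(),ys.ravel()][m],W[m].round()].astype(int).tolist())
E
```

```text
160 cols [253, 254, 255, 256, 257, 258, 259, 260, 261, 262, 263, 264, 265] [463.1 248.2 161.3]
161 cols [254, 255, 256, 257, 258, 259, 260, 261, 262, 263, 264, 265] [465.  245.8 158.5]
162 cols [255, 256, 257, 258, 259, 260, 261, 262, 263, 264] [465.  244.9 155.1]
163 cols [255, 256, 257, 258, 259, 260, 261, 262, 263] [463.1 245.7 150.9]
164 cols [257, 258, 259, 260, 261, 262, 263] [466.5 247.3 146.4]
165 cols [258, 259, 260, 261] [464.6 247.7 142.3]
166 cols [258, 259, 260, 261] [464.5 248.6 138. ]
167 cols [258, 259, 260, 261] [464.4 248.5 134.2]
168 cols [258, 259, 260, 261] [464.3 249.1 130. ]
169 cols [258, 259, 260, 261] [464.4 247.6 126.8]
170 cols [258, 259, 260, 261] [464.2 248.7 122.4]
171 cols [258, 259, 260, 261] [464.  250.6 117.6]
172 cols [258, 259, 260, 261] [464.1 248.6 114.6]
173 cols [258, 259, 260, 261] [464.1 248.4 110.8]
174 cols [258, 259, 260, 261] [464.  248.6 106.7]
175 cols [258, 259, 260, 261] [464.  248.2 103. ]
176 cols [258, 259, 260, 261] [463.9 248.7  98.7]
177 cols [258, 259, 260, 261] [463.7 249.4  94.4]
178 cols [258, 259, 260, 261] [463.7 248.6  9
[... 2507 characters left out ...]
 [196, 231, 453, 243, 160], [197, 231, 457, 247, 116], [198, 231, 458, 246, 103], [199, 231, 461, 247, 78], [192, 232, 449, 251, 179], [193, 232, 449, 250, 173], [194, 232, 449, 247, 172], [195, 232, 450, 246, 164], [196, 232, 451, 243, 160], [197, 232, 451, 242, 151], [198, 232, 457, 248, 90], [192, 233, 447, 253, 171], [193, 233, 447, 251, 165], [194, 233, 448, 249, 159], [195, 233, 448, 246, 160], [196, 233, 448, 243, 160], [197, 233, 449, 242, 151], [189, 234, 443, 259, 185], [191, 234, 444, 255, 172], [192, 234, 444, 253, 170], [193, 234, 444, 250, 167], [194, 234, 445, 248, 162], [195, 234, 445, 247, 154], [192, 235, 442, 254, 158], [193, 235, 442, 252, 158], [194, 235, 442, 249, 158]]
```

Held tube is measured at about (462.5, 255) and hole 4 at about (460.2, 257); I'll shift and start lowering, watching the force.

Call:
apply_moves([
  [1.5,-2.6,-0.5,0,0,0,255],
  [1.5,-2.6,-0.5,0,0,0,255],
  [5,-2.6,9,0,0,0,255],
  [7.5,-2.6,16,0,0,0,255],
  [8.5,-2.6,19,0,0,0,255],
])

```text
time: 10.9
eef_pos: [457.5, 245.3, 108.2]
ee_rot: [[0.164, 0.985, -0.058], [0.927, -0.174, -0.334], [-0.339, 0.001, -0.941]]
ft_force: [0.6, 0.9, 1.5]
grip_width: 14.1
grip_force: 58.9
```

```bash
cat > st.py <<'E'
from h import *
s=readout.read_state(); E=np.array(s["ee_rot"]);t=np.array(s["eef_pos"]); top=t+E@ptop; ax=E@R25.T@ab
print("foot",(top-100*ax).round(1),"ax",ax.round(3),"ft",np.round(s["ft_force"],1),"mom",np.round(s["moment"],2),s["grip_width"],s["time"])
print("world->tool rows",E.round(3).tolist())
E
python3 st.py
```

```text
foot [459.6 256.6  48.9] ax [-0.002 -0.003  1.   ] ft [0.6 0.9 1.5] mom [ 0.55 -0.13 -0.04] 14.119715997738725 10.9
world->tool rows [[0.164, 0.985, -0.058], [0.927, -0.174, -0.334], [-0.339, 0.001, -0.941]]
```

Call:
apply_moves([
  [1,0,3,0,0,0,255],
  [2,0,6,0,0,0,255],
  [3.5,0,10,0,0,0,255],
  [5,0,14,0,0,0,255],
  [5,0,14,0,0,0,255],
])

```text
time: 11.4
eef_pos: [457.6, 245.3, 93.8]
ee_rot: [[0.164, 0.985, -0.058], [0.927, -0.174, -0.333], [-0.338, 0.001, -0.941]]
ft_force: [0.3, 3.4, -2.6]
grip_width: 14.1
grip_force: 58.7
```

```bash
python3 st.py
```

```text
foot [459.7 256.7  34.4] ax [-0.002 -0.004  1.   ] ft [ 0.3  3.4 -2.6] mom [ 0.89 -0.18 -0.02] 14.12390276248581 11.4
world->tool rows [[0.164, 0.985, -0.058], [0.927, -0.174, -0.333], [-0.338, 0.001, -0.941]]
```

Call:
apply_moves([
  [1,0,0,0,0,0,255],
  [2,0,4,0,0,0,255],
  [4,0,8,0,0,0,255],
  [5,0,12,0,0,0,255],
  [5,0,12,0,0,0,255],
])

```text
time: 11.9
eef_pos: [457.7, 245.9, 80.7]
ee_rot: [[0.164, 0.985, -0.058], [0.927, -0.174, -0.334], [-0.338, 0.001, -0.941]]
ft_force: [1.4, 3.9, -3.0]
grip_width: 13.8
grip_force: 58.8
```

```bash
python3 st.py
```

```text
foot [459.8 257.3  21.4] ax [-0.002 -0.004  1.   ] ft [ 1.4  3.9 -3. ] mom [ 0.99 -0.2  -0.05] 13.76070022739159 11.9
world->tool rows [[0.164, 0.985, -0.058], [0.927, -0.174, -0.334], [-0.338, 0.001, -0.941]]
```

Call:
apply_moves([
  [1,0,0,0,0,0,255],
  [2,0,3,0,0,0,255],
  [3.5,0,7,0,0,0,255],
  [3.5,0,7,0,0,0,255],
  [3.5,0,7,0,0,0,255],
])

```text
time: 12.4
eef_pos: [457.8, 246.6, 73.4]
ee_rot: [[0.164, 0.985, -0.058], [0.926, -0.174, -0.334], [-0.339, 0.001, -0.941]]
ft_force: [0.6, 1.8, -0.9]
grip_width: 14.1
grip_force: 58.7
```

```bash
python3 st.py
```

```text
foot [459.9 257.9  14. ] ax [-0.002 -0.003  1.   ] ft [ 0.6  1.8 -0.9] mom [ 0.56 -0.15 -0.01] 14.12369113070074 12.4
world->tool rows [[0.164, 0.985, -0.058], [0.926, -0.174, -0.334], [-0.339, 0.001, -0.941]]
```

Call:
apply_moves([
  [0,0,0,0,0,0,200],
  [0,0,0,0,0,0,150],
  [0,0,0,0,0,0,140],
  [0,0,0,0,0,0,140],
  [0,0,0,0,0,0,140],
])

```text
time: 12.9
eef_pos: [458.0, 246.7, 73.7]
ee_rot: [[0.164, 0.985, -0.058], [0.926, -0.174, -0.334], [-0.339, 0.001, -0.941]]
ft_force: [-1.0, 0.4, 0.2]
grip_width: 38.7
grip_force: 0.0
```

Call:
apply_moves([
  [-3,0,-9,0,0,0,140],
  [-10,0,-28,0,0,0,140],
  [-25,0,-70,0,0,0,140],
  [-42,0,-117,0,0,0,140],
  [-42,0,-117,0,0,0,140],
])

```text
time: 13.4
eef_pos: [461.1, 249.0, 204.6]
ee_rot: [[0.167, 0.985, -0.048], [0.929, -0.174, -0.328], [-0.331, 0.01, -0.943]]
ft_force: [0.4, -0.0, -0.8]
grip_width: 39.0
grip_force: 0.0
```

```bash
python3 - <<'E'
from h import *
Ds=[]
for _ in range(5):
    d=optics.read_camera("side")[1]; Ds.append(np.where(d>0,d,np.nan))
D=np.nanmedian(Ds,0)
d2=[]
for _ in range(4):
    d=optics.read_camera("top")[1]; d2.append(np.where(d>0,d,np.nan))
T=np.nanmedian(d2,0)
for cn,M,(x0,y0,x1,y1) in(("side",D,(245,155,275,192)),("top",T,(150,205,225,255))):
    ys,xs=np.mgrid[y0:y1,x0:x1]; W=back(cn,np.c_[xs.ravel(),ys.ravel()],M[y0:y1,x0:x1].ravel())
    for k,nm in enumerate(["1","2","3","bal","5"]):
        c=P4+ (3-k)*32*ur
        m=(np.hypot(*(W[:,:2]-c[:2]).T)<13)&(W[:,2]>66)&(W[:,2]<125); q=W[m]
        if len(q)>2: print(cn,nm,len(q),q.mean(0).round(1),"zmax",np.sort(q[:,2])[-3:].round(1),"exp",c.round(1), "dome",q[q[:,2]>96].mean(0).round(1))
s=readout.read_state(); print(s["eef_pos"],s["ft_force"],s["time"])
RA=tool(-45)  # sample: tool z = -ub sin45 - Z cos45 = -as_
print(RA[:,2],-as_,delta(tops-150*RA[:,2]*1,RA), tops)
E
```

```text
side 1 29 [480.7 350.4  93.9] zmax [110.6 111.1 111.3] exp [476.3 352.5  56. ] dome [479.  350.4 105.5]
side 2 34 [474.7 319.1  94.7] zmax [110.6 111.1 112.6] exp [470.9 321.   56. ] dome [472.6 319.3 106.3]
side 3 35 [468.9 287.6  94.6] zmax [110.8 110.9 112.5] exp [465.4 289.4  56. ] dome [466.7 287.6 104.6]
side bal 47 [463.3 252.5  90.4] zmax [110.4 111.3 111.4] exp [460.  257.9  56. ] dome [463.3 253.1 104.1]
top 3 32 [464.9 287.3 100. ] zmax [111.8 112.  113.3] exp [465.4 289.4  56. ] dome [465.2 288.5 107. ]
top bal 31 [460.2 254.6 102.1] zmax [111.2 111.6 112.2] exp [460.  257.9  56. ] dome [461.1 255.4 107.7]
[457.35592596 246.46934285 196.89104377] [-0.16162192 -0.54768153 -0.37666952] 13.85
[-0.28082597 -0.64895052 -0.70710678] [-0.28082597 -0.64895052 -0.70710678] (array([-274.4,  164.8,   79.4]), array([ 0.126, -0.436,  0.199]), array([ 0.62,  0.42,  1.73, -0.25,  1.25,  0.9 ])) [ 527.97771259 -160.24253515  109.52691193]
```

Balance tube top is level with the row tubes, so it's home. Now check the sample tube's pose (the rotor may have turned).

```bash
python3 - <<'E'
from h import *
for cn,(x0,y0,x1,y1) in(("side",(235,215,320,262)),("top",(290,170,375,250))):
    ds=[];p0=np.load(f"{cn}0.npz")
    for _ in range(4):
        p,d=optics.read_camera(cn); ds.append(np.where(d>0,d,np.nan))
    ys,xs=np.mgrid[y0:y1,x0:x1]; M=np.nanmedian(ds,0)
    for nm,Z in(("now",M),("start",p0["d"])):
        W=back(cn,np.c_[xs.ravel(),ys.ravel()],Z[y0:y1,x0:x1].ravel()); m=(W[:,2]>95)&(W[:,2]<125)&(np.hypot(*(W[:,:2]-tops[:2]).T)<32)
        print(cn,nm,m.sum(),W[m].mean(0).round(1))
        m=(W[:,2]>88)&(W[:,2]<125)&(np.hypot(*(W[:,:2]-(tops-35*as_)[:2]).T)<18); print("  tube",m.sum(),W[m].mean(0).round(1))
    o=nets.search_frame(cn,"sample_tube"); print([(np.round(q["confidence"],2),np.round(q["extent"]).tolist()) for q in o])
R35=tool(-35); print(delta(tops-11*as_+(OFF-90)*R35[:,2],R35)); print((tops-11*as_+(OFF-90)*R35[:,2]).round(1))
E
```

```text
side now 81 [ 524.6 -173.4  105.6]
  tube 81 [ 522.  -176.9  101.8]
side start 82 [ 524.4 -174.1  105.9]
  tube 82 [ 522.5 -177.3  102.2]
[(np.float64(0.75), [279.0, 304.0, 294.0, 332.0]), (np.float64(0.57), [264.0, 236.0, 272.0, 254.0]), (np.float64(0.33), [213.0, 154.0, 357.0, 293.0])]
top now 78 [ 523.9 -166.2  107.6]
  tube 46 [ 519.8 -175.7  103.6]
top start 77 [ 524.1 -166.2  107.7]
  tube 44 [ 519.8 -175.3  103.4]
[(np.float64(0.76), [382.0, 195.0, 416.0, 208.0]), (np.float64(0.43), [332.0, 205.0, 351.0, 220.0])]
(array([-324.9,  146.2,  165.4]), array([ 0.109, -0.264,  0.207]), array([ 0.62,  0.42,  1.73, -0.25,  1.25,  0.9 ]))
[ 539.  -134.7  152.5]
```

Call:
apply_moves([
  [-325,146,165,0.109,-0.264,0.207,110],
  [-325,146,165,0.109,-0.264,0.207,110],
  [-325,146,165,0.109,-0.264,0.207,110],
  [-325,146,165,0.109,-0.264,0.207,110],
  [-325,146,165,0.109,-0.264,0.207,110],
])

```text
time: 14.85
eef_pos: [509.8, 2.3, 168.7]
ee_rot: [[0.324, 0.918, -0.228], [0.752, -0.396, -0.526], [-0.574, -0.001, -0.819]]
ft_force: [-0.3, 1.0, -0.1]
grip_width: 48.7
grip_force: 0.0
```

```bash
python3 - <<'E'
from h import *
R35=tool(-35); print(delta(tops-11*as_+(OFF-90)*R35[:,2],R35)); print(readout.read_state()["eef_pos"])
E
```

```text
(array([-84.4,  81.1,  78.7]), array([ 0.   , -0.   ,  0.001]), array([ 0.26,  0.53,  1.74, -0.48,  1.32,  0.9 ]))
[509.83134116   2.30827933 168.68228932]
```

Call:
apply_moves([
  [-84,81,79,0,0,0,110],
  [-84,81,79,0,0,0,110],
  [-84,81,79,0,0,0,110],
  [-84,81,79,0,0,0,110],
  [-84,81,79,0,0,0,110],
])

```text
time: 15.35
eef_pos: [538.2, -133.7, 152.6]
ee_rot: [[0.327, 0.917, -0.229], [0.752, -0.399, -0.525], [-0.573, -0.0, -0.819]]
ft_force: [-0.5, 0.2, 0.3]
grip_width: 48.6
grip_force: 0.0
```

```bash
python3 - <<'E'
from h import *
R35=tool(-35); print(delta(tops-11*as_+OFF*R35[:,2],R35)); s=readout.read_state(); print(s["eef_pos"])
t=np.array(s["eef_pos"]);E=np.array(s["ee_rot"])
for cn,(x0,y0,x1,y1) in(("side",(240,190,320,262)),("top",(285,165,375,245))):
    p,d=optics.read_camera(cn); ys,xs=np.mgrid[y0:y1,x0:x1]
    L=(back(cn,np.c_[xs.ravel(),ys.ravel()],d[y0:y1,x0:x1].ravel())-t)@E
    for sg in(-1,1):
        m=(abs(L[:,0])<16)&(abs(L[:,1]-sg*32)<14)&(L[:,2]>-40)&(L[:,2]<20); q=L[m]; q=q[np.argsort(-q[:,2])][:6]; print(cn,sg,q.round().astype(int).tolist())
E
```

```text
(array([-0.5,  1.3, 90.4]), array([-0.001, -0.001, -0.001]), array([ 0.03,  0.56,  1.73, -0.59,  1.21,  0.76]))
[ 538.16321969 -133.72625614  152.56875826]
side -1 [[1, -26, -20], [0, -23, -21], [-7, -29, -21], [8, -23, -22], [-9, -26, -22], [-7, -23, -23]]
side 1 [[-4, 26, -20], [-7, 30, -20], [-2, 30, -21], [5, 31, -22], [-12, 28, -22], [-8, 29, -23]]
top -1 [[-3, -29, -15], [-9, -26, -21], [-11, -25, -27], [-7, -23, -28], [-7, -30, -28], [-10, -29, -28]]
top 1 [[8, 26, -20], [-8, 30, -22], [-4, 25, -22], [3, 26, -22], [-9, 25, -25], [-10, 31, -27]]
```

Call:
apply_moves([
  [-1,1,30,0,0,0,110],
  [-1,1,60,0,0,0,110],
  [-1,1,75,0,0,0,110],
  [-1,1,85,0,0,0,110],
  [-1,1,88,0,0,0,110],
])

```text
time: 15.95
eef_pos: [518.9, -180.1, 80.8]
ee_rot: [[0.324, 0.918, -0.228], [0.752, -0.396, -0.526], [-0.574, -0.001, -0.819]]
ft_force: [-0.6, -0.0, -0.1]
grip_width: 48.4
grip_force: 0.0
```

```bash
python3 - <<'E'
from h import *
R35=tool(-35); print(delta(tops-11*as_+OFF*R35[:,2],R35)); s=readout.read_state(); print(s["eef_pos"],s["ft_force"])
E
```

```text
(array([-0.5,  0.4,  2.8]), array([-0.   , -0.   ,  0.001]), array([-0.04,  0.65,  1.8 , -0.67,  1.05,  0.81]))
[ 518.9126106  -180.10565267   80.79030699] [-0.58327539 -0.02581879 -0.09066417]
```

Call:
apply_moves([
  [0,0,3,0,0,0,110],
  [0,0,3,0,0,0,150],
  [0,0,3,0,0,0,200],
  [0,0,3,0,0,0,255],
  [0,0,3,0,0,0,255],
])

```text
time: 16.45
eef_pos: [519.0, -181.7, 79.4]
ee_rot: [[0.326, 0.918, -0.226], [0.752, -0.396, -0.526], [-0.573, 0.001, -0.82]]
ft_force: [0.8, 3.0, 3.5]
grip_width: 22.1
grip_force: 58.7
```

```bash
python3 - <<'E'
from h import *
s=readout.read_state(); E=np.array(s["ee_rot"]); print("as in tool",(E.T@as_).round(3),s["ft_force"],s["grip_width"]); print((E.T@(tops-s["eef_pos"])).round(1))
E
```

```text
as in tool [ 0.174  0.001 -0.985] [0.79271132 2.96093768 3.51849149] 22.059585386290042
[  1.8  -0.3 -38. ]
```

Cap gripped (22.1 mm, same ~2 mm under-reading as before). Draw out along the tube axis.

Call:
apply_moves([
  [1.8,0,-10,0,0,0,255],
  [4,0,-22,0,0,0,255],
  [7.5,0,-43,0,0,0,255],
  [11,0,-63,0,0,0,255],
  [14.5,0,-83,0,0,0,255],
])

```text
time: 16.95
eef_pos: [542.5, -126.2, 139.6]
ee_rot: [[0.325, 0.918, -0.227], [0.752, -0.397, -0.526], [-0.573, 0.0, -0.82]]
ft_force: [-0.1, -0.4, -0.2]
grip_width: 22.1
grip_force: 58.6
```

```bash
python3 - <<'E'
from h import *
s=readout.read_state(); E=np.array(s["ee_rot"]); print(s["eef_pos"],s["ft_force"],s["grip_width"],s["grip_force"])
print("up 150:",(E.T@[0,0,150]).round())
# upright: rotate tool so as_ -> Z : tool lean +10 
print(delta([s["eef_pos"][0]-40,s["eef_pos"][1],330],tool(10)))
E
```

```text
[ 542.46312245 -126.24909081  139.57945175] [-0.1486224  -0.35414464 -0.17258624] 22.073693167727324 58.64453315734863
up 150: [ -86.    0. -123.]
(array([-122.1,  -36.7, -147. ]), array([0.   , 0.785, 0.001]), array([ 0.05,  0.58,  1.73, -0.59,  1.2 ,  0.78]))
```

Call:
apply_moves([
  [-20,0,-30,0,0,0,255],
  [-45,-5,-62,0,0.05,0,255],
  [-70,-15,-95,0,0.15,0,255],
  [-95,-25,-125,0,0.28,0,255],
  [-122,-37,-147,0,0.4,0,255],
])

```text
time: 17.45
eef_pos: [502.7, -125.7, 332.3]
ee_rot: [[0.386, 0.919, -0.076], [0.9, -0.394, -0.188], [-0.203, 0.004, -0.979]]
ft_force: [0.3, -1.2, -0.8]
grip_width: 22.4
grip_force: 58.6
```

```bash
python3 - <<'E'
from h import *
s=readout.read_state(); print(delta([502,-126,330],tool(10)),s["eef_pos"],s["grip_width"])
E
```

```text
(array([-0. , -0.5,  2.4]), array([0.004, 0.379, 0.004]), array([-0.15,  0.17,  1.72, -0.21,  1.31,  0.32])) [ 502.6616723  -125.7132469   332.30541606] 22.423289160349597
```

Call:
apply_moves([
  [0,0,0,0,0.1,0,255],
  [0,0,0,0,0.2,0,255],
  [0,0,0,0,0.3,0,255],
  [0,0,0,0,0.379,0,255],
  [0,0,0,0,0.379,0,255],
])

```text
time: 17.95
eef_pos: [501.1, -128.0, 329.4]
ee_rot: [[0.393, 0.917, 0.067], [0.904, -0.399, 0.155], [0.169, -0.0, -0.986]]
ft_force: [-1.6, 0.9, -0.2]
grip_width: 22.1
grip_force: 58.7
```

Call:
apply_moves([
  [0,0,0,0,0,0,255],
  [0,0,0,0,0,0,255],
  [0,0,0,0,0,0,255],
  [0,0,0,0,0,0,255],
  [0,0,0,0,0,0,255],
])

```text
time: 18.45
eef_pos: [502.0, -126.7, 328.8]
ee_rot: [[0.39, 0.918, 0.066], [0.905, -0.396, 0.154], [0.167, -0.0, -0.986]]
ft_force: [-0.5, 0.1, 0.5]
grip_width: 22.1
grip_force: 58.7
```

```bash
python3 - <<'E'
from look import *
s=readout.read_state(); E=np.array(s["ee_rot"]); print((E@[0.174,0.001,-0.985]).round(3),s["grip_width"],s["grip_force"],np.abs(s["dq"]).max())
t=np.array(s["eef_pos"]); top=t+E@[1.8,0,-38]; print("foot",top-100*E@[0.174,0,-0.985])
ft=proj("side",[top-100*ez])[0]; x,y=int(ft[0]),int(ft[1]); print(ft)
x0,y0=max(0,x-45),max(0,y-50)
look("pics/c8.png",[("side",(x0,y0,x0+90,y0+85)),("side",(235,150,300,215))],5)
E
```

```text
[0.004 0.006 1.   ] 22.066679099702615 58.65460395812988 0.006833226392111116
foot [ 499.86369141 -131.49488916  266.53694523]
[261.34626074 181.73251065]
```

View pics/c8.png

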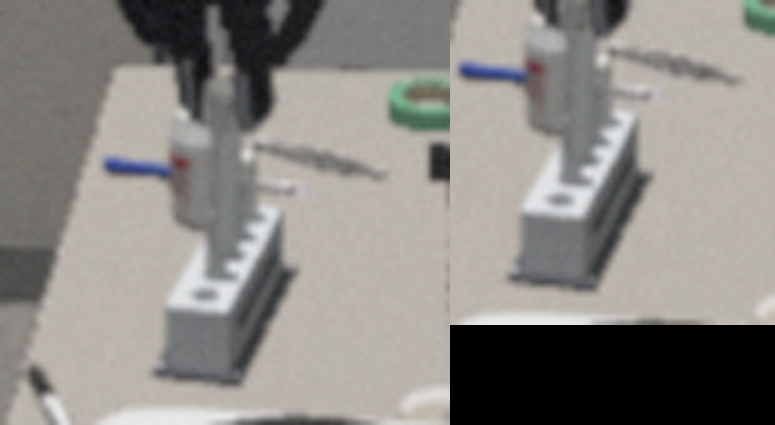

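The sample tube hangs upright from the gripper, with its foot at crop (218,278), where it was predicted. Behind it the row stands upright and only the fifth hole, at (205,295), is empty. Handing in.

```bash
python3 -c "
from cell import r
print(r.close_job())"
```

```text
the job is handed in; nothing more can be done
None
```

I handed the job in: the balance tube is home in hole 4 beside the row, and the gripper holds the sample tube still and upright, its foot about 267 mm above the bench; the hand-in returned no verdict.

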